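# Set the buckle rivet with the spring setter

### The arm

A 6-joint arm with a two-finger parallel gripper is mounted at the origin on the work surface. World frame = base frame: x ahead of the robot, y to its left, z up, the work surface at z = 0. Lengths are in m, angles in rad, forces in N, time in s.
With the tool pointing down it reaches from about 0.275 to 0.75 m from the base axis. Payload 10.2 kg.
Tool frame: the origin (TCP) lies on the centre line of the jaws, within the pads' length; the fingertips stand 17 mm ahead of it and the grasp point (between the pads) lies 2 mm behind it; z points along the fingers, x is the direction in which the jaws open and shut, and the axes are right-handed (so a half turn about z gives the same grasp; the last joint's range is limited). The gripper opens to 85 mm and grips with 20 to 120 N. Pads are 22 mm wide; open, the fingers measure 114 mm over their backs; the gripper's body (76 mm by 85 mm) begins 54 mm behind the grasp point. The pads swing forward as they close: fully open they stand 13 mm farther back than shut.
Start: joints at [-1.542, 0.313, 1.498, -0, 1.331, -0.223], TCP at [0.131, -0.508, 0.227] pointing down, gripper open.
Joint ranges: [-2.94, 2.94], [-0.97, 2.17], [0.19, 2.56], [-1.23, 4.37], [0.02, 3.11], [-2.88, 2.88]. Speed limits (rad/s): [2.39, 2.39, 3.01, 3.14, 3.14, 3.14].

### API

Orientations are given as a rotation vector (axis times angle).
In Python, from bench import ctrl, vision, order, models gives the robot as it stands.
- The arm moves only by the tool jog_arm, never from a script. Its argument "deltas" is a list that holds one entry, the list of rows, each a list of 4 numbers: the shift along the world's x, y, z in mm, then the turn about the world's z in degrees. In form: [[[x, y, z, turn], ...]]. A call has 1 to 12 rows; each row is the pose to reach, as a shift and turn from the pose measured when the call began; what a row does not reach only later rows make up. A row lasts 1/12 s, in which the tool goes at most 41.7 mm and 7.16 degrees, less where a joint would pass 70% of its speed; a pose out of reach is approached as far as the arm can. A call with a gripper value outside its range is refused whole. "fingers" is the opening, from 0 (shut) to 1 (fully open), set as the call begins (left out, the last holds). The fingers move at their own pace and stop on an object; the grip force is fixed at half the most. Time passes only in rows, so rows that repeat a pose let the fingers close. It gives the time, the measured TCP pose, the force and the opening at its end, in the units of the state.
- ctrl.get_obs(): the state, without advancing time (a new reading comes with each control period).
- vision.capture(name): name is "side" or "top" or "wrist"; returns the picture (480x640x3 uint8, red, green, blue); there is no depth.
- vision.get_calibration(name): a dict with "camera_matrix" (3x3 intrinsics, pixels), "dist" ([k1, k2, p1, p2, k3] as OpenCV has them; the pictures are not rectified), "T" (4x4, takes a point from camera to world coordinates); the wrist camera has in their place "tool_from_camera" (4x4, takes a point from camera to tool coordinates, whose origin is the TCP and whose axes are the tool frame's). Camera axes: x right, y up, looking along -z (the intrinsics and any distortion apply to the point x, -y, -z); pixel columns grow to the right and rows downward; lengths in m; the calibration is good to about 2 mm. A picture is of the moment at which its call begins: read the wrist's pose just before it. get_calibration takes no time and is no camera call.
- order.hand_in(): hands the job in, once; it reports no verdict.
Trained networks look in the newest picture that a camera, given by its name, has taken for a name from the list of things; names that differ only in an ending like _2 or _b are one class to them, and where a whole thing is asked for, a point or a joint stands for the part that bears it (a point fixed in the world has none). Each returns a list of dicts, best first, with "score" (0 to 1); they miss things now and then, are a little off and sometimes report something else, mostly with a low value. They report only what shows in the picture. A call takes as long as a camera call.
- models.boxes_of(camera, query): "bbox" ([left, top, right, bottom] in pixels, round what is visible of it).
- models.place_of(camera, query): "position" ([column, row] in pixels: a listed point, or the origin of a listed thing).
The state is a dict: "time": time; "joint_pos": joint angles; "joint_velocities": joint speeds; "joint_torque": joint torques, N m; "position": TCP position; "ee_rot": TCP orientation; "ft_force": force on the tool from outside, world axes, zero at the start; "torque": the same for the moment, N m; "finger_gap": finger opening in m.
Only numpy, scipy, OpenCV 4.12 (cv2) and the standard library are available. Lean on these libraries where they do the work, as an engineer would, in place of code of your own. Each camera call takes 0.05 s, during which the arm holds its last target.

### The job

The rivet in the buckle clamped in the spring rivet setter still stands proud: set it home with one blow. Draw the striker up by its knob until the catch holds it, easing off as soon as it meets the stop and never hauling hard on it; let go of the knob with the striker left hanging on the catch, then press the release lever down gently to fire it. Do not push the striker down by hand, leave the other things on the bench where they are, and finish clear of the machine.

Things in the scene. Friction and masses are not known exactly. Their poses are not given: they have to be found in the camera images.
- setter: rivet setter, a grey bench machine, bolted down: base 120 x 200 x 20 mm, a column at its own y -76 to -40 mm and an arm over the top (top face at z 178 mm, y -76 to +34 mm) with the upright striker passing through. Origin on the bench, on the striker's axis; z up; +y towards the release lever. The buckle being riveted juts out towards +x, to 115 mm, 55 mm high
- knob_mid (a point): centre of the striker's black knob, an upright cylinder 30 mm across and 34 mm tall on top of the machine; it moves with the striker. Below it is bare rod, 14 mm across; before the draw the arm's top is 29 mm under the knob's underside. Axes as the setter's
- striker (a joint): height of the striker above its start, m: 0 at the start, nose resting on the proud rivet; grows as it is drawn up; -0.005 when the rivet is home. Striker about 0.35 kg; spring and weight pull it down with 9 to 10 N at 0 and 0.22 N more per mm. Once caught: lowered, it sinks back at most 6 mm onto the catch, which then carries all the load. Not caught: it keeps pulling all the way down
- rivet (a joint): how far the brass rivet (head 11 mm across) has been driven, m: 0 at the start (5 mm proud), 0.005 fully home. It is a 45 N drive fit: only the striker's blow moves it
- pad_column (a point): 70 mm above the bench on the vertical line through the release lever's round steel pad (24 mm across), 105 mm from the striker's axis along the setter's +y. The pad's top is 80 to 100 mm above the bench, as the catch block sits. Pushed down it takes 1 N unloaded, 4 to 8 N with the striker caught; fires after 5 to 12 mm, hits its stop at 29 mm, springs back. Push with less than 20 N
- stock_box: bystander: frosted lidded box, 142 x 102 x 62 mm, origin under its centre
- rivet_jar: bystander: small jar, 48 mm across, 50 mm tall, origin under its centre, near the setter
- bangle: bystander: steel ring lying flat, 66 mm across, 10 mm tall, origin under its centre, near the setter
- buckle: bystander: loose buckle lying flat, 50 mm round with a 75 mm tongue towards its own +x, 13 mm tall, origin under the round end's centre, near the setter
- screwdriver: bystander: screwdriver lying flat, origin under its middle
- tape: bystander: cardboard ring lying flat, 90 mm across, 25 mm tall, origin under its centre
- rails_mid (a point): middle (90 mm up) of the two steel rails beside the striker that carry the catch block. The block is clamped anywhere over a 20 mm span, not measured: the catch snaps in under the striker's collar at a draw of 30 to 50 mm, after some 15 mm of 1 to 4 N extra drag; 4 mm further the collar meets a rubbery stop, 4 to 8 N per mm; over 20 N on the stop is hauling too hard

How it is judged:
On the way, in this order (a step that is already met when the one before it is completed fails the run):
1. the striker hangs drawn on the catch, untouched by the robot, with the rivet still proud (value of joint striker above 0.025 m and contact force between the fingers and striker_knob below 0.05 N and velocity of joint striker between -0.03 and 0.03 m/s and value of joint rivet below 0.001 m), for 0.2 s.
2. the striker has been fired and the rivet is home (value of joint striker below -0.003 m and value of joint rivet above 0.004 m), for 0.1 s.
At the end, for the whole second after the job is handed in: The rivet is home (driven at least 4 of its 5 mm) and the striker is at rest down on it (lower than -3 mm) (all of step 2 and velocity of joint striker between -0.02 and 0.02 m/s); the robot touches nothing.
It fails at once if the striker is hauled against its stop with more than 25 N (contact force between striker_collar and draw_stop above 25 N).
It fails at once if the release lever is pushed with more than 25 N (contact force between the fingers and catch above 25 N).
It fails at once if the striker is touched by the robot below its starting height (pushed down by hand, or handled after it has fired) (value of joint striker below -0.0015 m and contact force between the fingers and striker_knob above 0.5 N).
It fails at once if a bystander is moved by more than 20 mm (distance of any of stock_box, rivet_jar, bangle, buckle, screwdriver, tape from where it was at the start of the episode above 0.02 m).
It also fails if it takes over 67 s, if anything falls off the work surface, if the arm or the gripper's body presses on something with over 40 N, if the wrist force passes 120 N, or if a joint passes its speed limit or range.

## Working session

There is one attempt and no reset: what is moved stays moved. The work goes in short steps, Python scripts to look and compute and a tool call to move; the robot and the scene stay as the last step left them, time stands still between calls to the robot, and variables do not carry over. Pictures are saved under pics/ and viewed, and the job is handed in when it is done.

Besides the shell and the picture viewer there is one more tool, called after "Request:" as name([rows], argument=value, ...), one row to a line, values as JSON. jog_arm: Moves the arm, as the interface text tells. Its arguments: {"type":"object","properties":{"deltas":{"type":"array"},"fingers":{"type":"number"}},"required":["deltas"]}

```bash
mkdir -p pics; ls; python3 - <<'E'
from bench import ctrl, vision, order, models
import cv2,json
o=ctrl.get_obs();print(o)
for c in ["side","top","wrist"]:
    im=vision.capture(c);cv2.imwrite(f"pics/{c}0.png",im[:,:,::-1])
    print(c,vision.get_calibration(c))
    for q in ["setter","knob_mid","pad_column","rails_mid","rivet_jar","bangle","buckle","stock_box","screwdriver","tape"]:
        r=models.place_of(c,q)[:2]
        print(c,q,[(x['score'],x['position']) for x in r])
print(ctrl.get_obs()['time'])
E
```

```text
pics
{'time': 0.0, 'joint_pos': array([-1.54245050e+00,  3.13454895e-01,  1.49841999e+00, -1.63647461e-05,
        1.33101895e+00, -2.23412217e-01]), 'joint_velocities': array([ 5.33562454e-04,  1.30071081e-03,  2.16562355e-04, -1.45899257e-03,
       -8.43714068e-06,  2.32753888e-04]), 'joint_torque': array([ 5.63073227e-04, -4.12268829e+01, -2.59742171e+01, -1.26349278e-04,
        4.15743707e-03, -2.75885490e-06]), 'position': array([ 0.13075148, -0.50818782,  0.22663901]), 'ee_rot': array([-2.48197675e+00,  1.92435496e+00,  1.31651780e-03]), 'ft_force': array([0.46973074, 0.26073259, 0.18526028]), 'torque': array([-0.04079287, -0.00381094, -0.00526268]), 'finger_gap': 0.08544363104988915}
side {'camera_matrix': array([[461.36661576,   0.        , 325.32590328],
       [  0.        , 461.36661576, 243.76364259],
       [  0.        ,   0.        ,   1.        ]]), 'dist': array([-0.10223437,  0.        ,  0.        ,  0.        ,  0.        ]), 'T': array([[-9.48135854e-01,  2.14043815e-01, -2.34997122e-01,
         2.71370189e-01],
       [-3.17864214e-01, -6.36447180e-01,  7.027
[... 1700 characters left out ...]
.38478057, 236.65506242],
       [  0.        ,   0.        ,   1.        ]]), 'dist': array([0.01410075, 0.        , 0.        , 0.        , 0.        ]), 'tool_from_camera': array([[ 9.99999910e-01, -1.12352162e-04,  4.08617197e-04,
         4.68529253e-04],
       [ 2.64340049e-05, -9.45801251e-01, -3.24746044e-01,
        -8.23559585e-02],
       [ 4.22956576e-04,  3.24746025e-01, -9.45801163e-01,
        -1.47344379e-01],
       [ 0.00000000e+00,  0.00000000e+00,  0.00000000e+00,
         1.00000000e+00]])}
wrist setter []
wrist knob_mid []
wrist pad_column []
wrist rails_mid []
wrist rivet_jar []
wrist bangle []
wrist buckle []
wrist stock_box []
wrist screwdriver []
wrist tape []
1.65
```

View pics/top0.png

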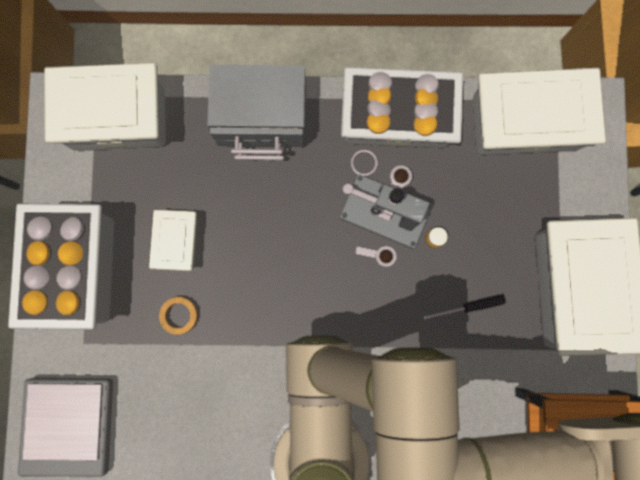

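View pics/side0.png

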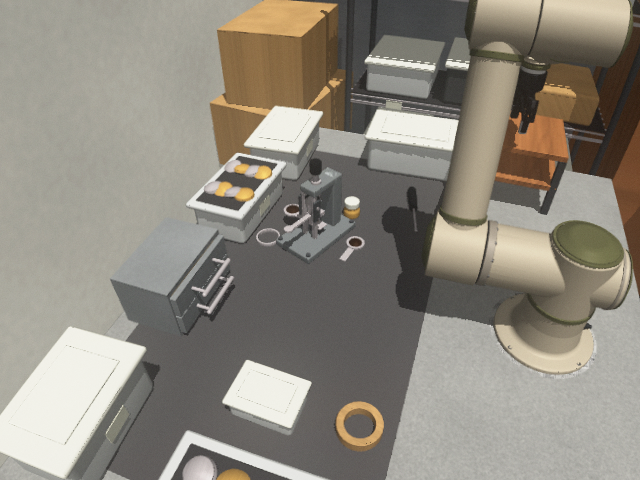

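```bash
cat > h.py <<'E'
import numpy as np, cv2
from bench import vision
def ray(cam,px,obs=None):
    c=vision.get_calibration(cam)
    u=cv2.undistortPoints(np.array([[px]],float),c['camera_matrix'],c['dist'])[0,0]
    d=np.array([u[0],-u[1],-1.])
    T=c['T'] if 'T' in c else tw(obs)@c['tool_from_camera']
    return T[:3,3],T[:3,:3]@d
def tw(o):
    T=np.eye(4);T[:3,:3]=cv2.Rodrigues(np.array(o['ee_rot']))[0];T[:3,3]=o['position'];return T
def atz(cam,px,z,obs=None):
    p,d=ray(cam,px,obs);return p+d*(z-p[2])/d[2]
def tri(rs):
    A=np.zeros((3,3));b=np.zeros(3)
    for p,d in rs:
        d=d/np.linalg.norm(d);M=np.eye(3)-np.outer(d,d);A+=M;b+=M@p
    x=np.linalg.solve(A,b)
    return x,[np.linalg.norm((np.eye(3)-np.outer(d,d)/(d@d))@(x-p)) for p,d in rs]
def proj(cam,P,obs=None):
    c=vision.get_calibration(cam)
    T=c['T'] if 'T' in c else tw(obs)@c['tool_from_camera']
    q=np.linalg.inv(T)@np.r_[P,1]
    q=q[:3]*[1,-1,-1]
    return cv2.projectPoints(q[None],np.zeros(3),np.zeros(3),c['camera_matrix'],c['dist'])[0][0,0]
E
python3 - <<'E'
from h import *
for n,s,t in [('knob',(311.8,167.1),(396.5,193.4)),('pad',(289.8,234.3),(347.2,189.4)),('rails',(313.9,166.3),(377.1,203.6)),('setter',(316.3,237),(382,213.1)),('buckle',(353.6,245.3),(386.2,256.7)),('bangle',(268.2,239.6),(365.2,165.8))]:
    print(n,tri([ray('side',s),ray('top',t)]))
print(atz('top',(431.1,239.3),0.0))
for z in (.07,):print('pad',atz('top',(347.2,189.4),z),atz('side',(289.8,234.3),z))
for z in (.224,):print('knob',atz('top',(396.5,193.4),z),atz('side',(311.8,167.1),z))
print('setter',atz('top',(382,213.1),0))
E
```

```text
knob (array([ 0.60935624, -0.15385429,  0.21782243]), [np.float64(0.0003317456963978935), np.float64(0.00033174569639784585)])
pad (array([ 0.64112118, -0.05624634,  0.07103962]), [np.float64(0.004106692174352144), np.float64(0.004106692174351971)])
rails (array([ 0.58401206, -0.10868861,  0.25216312]), [np.float64(0.003385790232413679), np.float64(0.0033857902324134336)])
setter (array([ 0.59910039, -0.14534771, -0.00125506]), [np.float64(0.001290844230326779), np.float64(0.0012908442303268114)])
buckle (array([ 0.49317981, -0.15644237, -0.01137706]), [np.float64(0.0004433822225627365), np.float64(0.00044338222256273607)])
bangle (array([ 0.72322535, -0.10329696, -0.01110565]), [np.float64(0.0012910518590506322), np.float64(0.0012910518590503561)])
[ 0.53614719 -0.26578742  0.        ]
pad [ 0.64535769 -0.05523585  0.07      ] [ 0.63738162 -0.05767904  0.07      ]
knob [ 0.60786469 -0.15316749  0.224     ] [ 0.60633461 -0.14482906  0.224     ]
setter [ 0.60017533 -0.14493911  0.        ]
```

The top view shows the setter at about (385,208), with its knob near (397,195) and its pad near (348,189). The jar is at (437,237), the loose buckle at (386,257) and the bangle at (364,162). Triangulation gives the knob at about (0.607, -0.152, 0.22), and the pad is 0.10 m away along setter +y, which matches the given sizes. I'll move above the knob for a wrist view.

Request:
jog_arm([
  [[30, 20, 12, 4], [62, 44, 24, 9], [94, 68, 34, 13], [126, 92, 44, 18], [158, 116, 54, 22], [190, 140, 64, 27], [222, 164, 74, 31], [254, 188, 84, 36], [286, 212, 92, 40], [318, 236, 100, 45], [350, 260, 107, 49], [382, 284, 113, 53]],
], fingers=1)

```text
time: 2.65
position: [0.5142, -0.2228, 0.3409]
ee_rot: [3.082, -0.609, 0.001]
ft_force: [0.9, -1.3, -0.1]
finger_gap: 0.0853
```

Request:
jog_arm([
  [[30, 23, 0, 0], [60, 46, 0, 0], [85, 68, 0, 0], [93, 74, 0, 0], [93, 74, 0, 0], [93, 74, 0, 0]],
])

```text
time: 3.15
position: [0.6071, -0.1488, 0.3405]
ee_rot: [3.082, -0.608, 0.0]
ft_force: [-0.0, -0.3, -0.5]
finger_gap: 0.0857
```

```bash
python3 - <<'E'
from h import *
from bench import ctrl, models
o=ctrl.get_obs();print(o['time'],o['position'],o['ee_rot'],o['joint_pos'],o['ft_force'],tw(o)[:3,:3].round(3))
im=vision.capture('wrist');cv2.imwrite('pics/w1.png',im[:,:,::-1])
for q in ["knob_mid","pad_column","rails_mid","setter","bangle","rivet_jar"]:
    for r in models.place_of('wrist',q)[:2]: print(q,r['score'],r['position'])
for q in ["knob_mid","pad_column"]:
    for r in models.boxes_of('wrist',q)[:2]: print(q,r)
E
```

```text
3.15 [ 0.60708774 -0.14884471  0.3405379 ] [ 3.08163248e+00 -6.08159128e-01  8.10882577e-05] [-4.27375628e-01  5.12052821e-01  9.20795828e-01 -5.02140697e-04
  1.70857314e+00 -3.77529078e-02] [-0.00250193 -0.26892022 -0.51874594] [[ 0.925 -0.38  -0.   ]
 [-0.38  -0.925 -0.001]
 [ 0.     0.001 -1.   ]]
knob_mid 0.7 [313.6, 234.8]
pad_column 0.76 [312.5, 101.5]
rails_mid 0.96 [312.3, 174.0]
setter 0.58 [314.9, 183.7]
knob_mid {'bbox': [296.0, 213.5, 336.1, 258.1], 'score': 0.95}
pad_column {'bbox': [269.2, 105.8, 406.1, 288.8], 'score': 0.64}
pad_column {'bbox': [226.8, 163.0, 261.3, 231.6], 'score': 0.34}
```

View pics/w1.png

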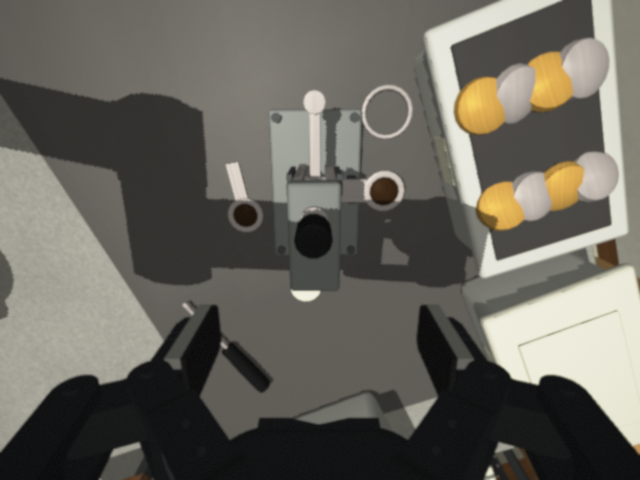

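The wrist view shows the setter upright in the image, with the knob at (314,236), the lever pad at (315,102), and the fingers on either side. Next I'll combine these rays with the other cameras.

```bash
python3 - <<'E'
from h import *
from bench import ctrl
o=ctrl.get_obs()
for n,px in (('box',(316,235.8)),('pt',(313.6,234.8))):
    for z in (.224,.241): print('knob',n,z,atz('wrist',px,z,o))
for z in (.08,.09,.10): print('pad',z,atz('wrist',(315,102),z,o))
print('tri knob',tri([ray('wrist',(313.6,234.8),o),ray('side',(311.8,167.1)),ray('top',(396.5,193.4))]))
print('tri pad', tri([ray('wrist',(315,102),o),ray('top',(347.5,188.5)),ray('side',(289,233))]))
for px in ((275,117),(355,117),(281,250),(348,250)): print(px,atz('wrist',px,.02,o))
E
python3 -c "
import cv2
a=cv2.imread('pics/top0.png')[150:260,320:460];b=cv2.imread('pics/side0.png')[140:270,250:380]
cv2.imwrite('pics/z0.png',cv2.hconcat([cv2.resize(a,(400,400*110//140*1),interpolation=3),cv2.resize(b,(400,314),interpolation=3)]))"
```

```text
knob box 0.224 [ 0.6015005  -0.15498327  0.224     ]
knob box 0.241 [ 0.60382772 -0.14969168  0.241     ]
knob pt 0.224 [ 0.600035   -0.15345679  0.224     ]
knob pt 0.241 [ 0.60245645 -0.14826335  0.241     ]
pad 0.08 [ 0.64037417 -0.05573189  0.08      ]
pad 0.09 [ 0.64030858 -0.05614697  0.09      ]
pad 0.1 [ 0.64024299 -0.05656205  0.1       ]
tri knob (array([ 0.60543604, -0.15232349,  0.22223878]), [np.float64(0.0057604843408257935), np.float64(0.004072211496780302), np.float64(0.0028888811064046787)])
tri pad (array([ 0.64180596, -0.05587903,  0.07585474]), [np.float64(0.001440411225858147), np.float64(0.004505462178278382), np.float64(0.0031818128542321963)])
(275, 117) [ 0.58659416 -0.05023478  0.02      ]
(355, 117) [ 0.68122202 -0.08922261  0.02      ]
(281, 250) [ 0.51821746 -0.21923916  0.02      ]
(348, 250) [ 0.60820467 -0.25631308  0.02      ]
```

View pics/z0.png

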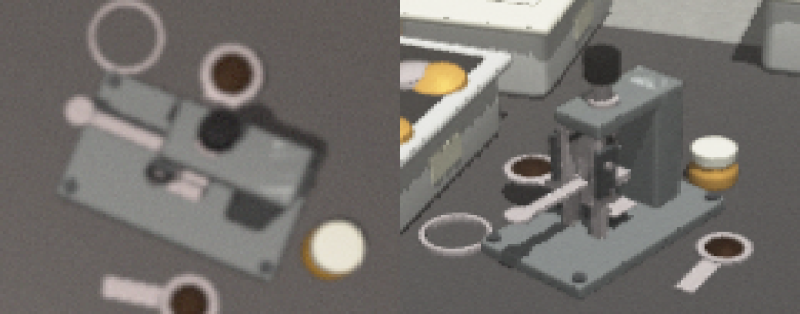

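Request:
jog_arm([
  [[-2, -1, -25, 0], [-4, -3, -50, 0], [-4, -3, -75, 0], [-4, -3, -95, 0], [-4, -3, -110, 0], [-4, -3, -119, 0], [-4, -3, -119, 0], [-4, -3, -119, 0]],
], fingers=0.6)

```text
time: 4.27
position: [0.6031, -0.1523, 0.2227]
ee_rot: [3.081, -0.61, 0.002]
ft_force: [0.6, 0.1, -0.4]
finger_gap: 0.0512
```

```bash
python3 - <<'E'
from h import *
from bench import ctrl, models
o=ctrl.get_obs();print(o['time'],o['position'],o['ft_force'],o['finger_gap'])
im=vision.capture('wrist');cv2.imwrite('pics/w2.png',im[:,:,::-1])
im2=vision.capture('side')[100:280,220:460];cv2.imwrite('pics/s2.png',cv2.resize(im2,None,fx=3,fy=3)[:,:,::-1])
E
```

```text
4.2667 [ 0.60306615 -0.1523046   0.2226593 ] [ 0.62804459  0.12433648 -0.3588912 ] 0.05116250525280944
```

View pics/w2.png

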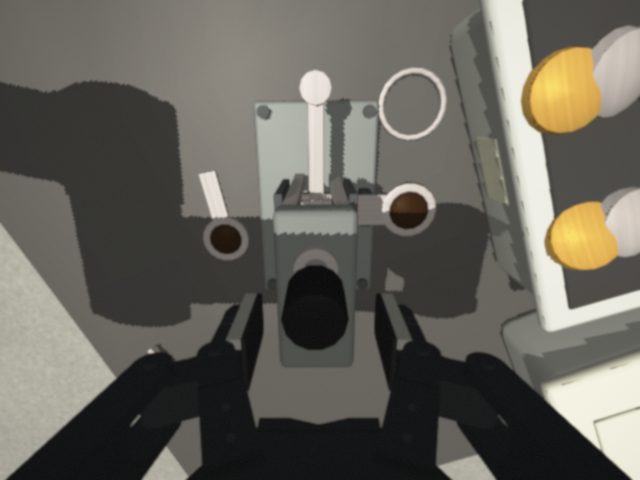

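View pics/s2.png

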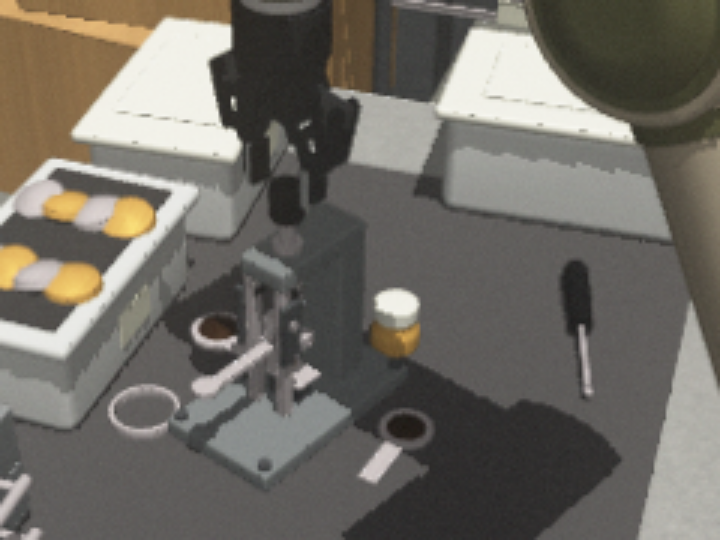

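```bash
python3 - <<'E'
from h import *
from bench import ctrl
o=ctrl.get_obs();P=o['position']
print('tcp',proj('wrist',P,o),'tcp at .241',proj('wrist',[P[0],P[1],.241],o),'.207',proj('wrist',[P[0],P[1],.207],o))
for px in((315.5,318),(315.5,322)):print(atz('wrist',px,.241,o))
R=tw(o)[:3,:3]
for s in (1,-1):
  for z in (.241,.207): print([proj('wrist',[P[0],P[1],z]+s*.015*R[:,i],o).round(0) for i in (0,1)])
E
```

```text
tcp [320.04655743 299.53492987] tcp at .241 [320.29704192 319.69705639] .207 [319.85346888 283.98872719]
[ 0.60177862 -0.1507942   0.241     ]
[ 0.60101503 -0.1526328   0.241     ]
[array([355., 320.]), array([320., 349.])]
[array([348., 284.]), array([320., 309.])]
[array([286., 320.]), array([320., 289.])]
[array([291., 284.]), array([320., 258.])]
```

The knob shows at columns 282–349, centred at about 315.5 where the jaw centre projects to 320, and its lower edge at row 349 matches the prediction. I'll shift 2 mm along the jaws and close.

Request:
jog_arm([
  [[-2, 1, -1, 0], [-2, 1, -1, 0], [-2, 1, -1, 0], [-2, 1, -1, 0], [-2, 1, -1, 0], [-2, 1, -1, 0], [-2, 1, -1, 0], [-2, 1, -1, 0], [-2, 1, -1, 0], [-2, 1, -1, 0]],
], fingers=0)

```text
time: 5.2
position: [0.6015, -0.1514, 0.2237]
ee_rot: [3.081, -0.61, 0.007]
ft_force: [-1.5, 1.8, 6.4]
finger_gap: 0.0275
```

Request:
jog_arm([
  [[0, 0, 3, 0], [0, 0, 6, 0], [0, 0, 9, 0], [0, 0, 12, 0], [0, 0, 15, 0], [0, 0, 15, 0], [0, 0, 15, 0]],
])

```text
time: 5.78
position: [0.6014, -0.1514, 0.2383]
ee_rot: [3.081, -0.61, 0.006]
ft_force: [2.8, -0.8, -12.5]
finger_gap: 0.027
```

Request:
jog_arm([
  [[0, 0, 3, 0], [0, 0, 6, 0], [0, 0, 9, 0], [0, 0, 12, 0], [0, 0, 14, 0], [0, 0, 14, 0]],
])

```text
time: 6.28
position: [0.6013, -0.1513, 0.252]
ee_rot: [3.081, -0.61, 0.005]
ft_force: [4.3, -1.4, -16.4]
finger_gap: 0.0272
```

Request:
jog_arm([
  [[0, 0, 1.5, 0], [0, 0, 3, 0], [0, 0, 3, 0]],
])

```text
time: 6.53
position: [0.6013, -0.1513, 0.2548]
ee_rot: [3.081, -0.61, 0.004]
ft_force: [4.1, -0.9, -16.8]
finger_gap: 0.0277
```

Request:
jog_arm([
  [[0, 0, 1.5, 0], [0, 0, 2.5, 0], [0, 0, 2.5, 0]],
])

```text
time: 6.78
position: [0.6013, -0.1513, 0.2572]
ee_rot: [3.081, -0.61, 0.004]
ft_force: [4.8, -2.1, -16.7]
finger_gap: 0.0275
```

Request:
jog_arm([
  [[0, 0, 1.5, 0], [0, 0, 2.5, 0], [0, 0, 2.5, 0]],
])

```text
time: 7.03
position: [0.6013, -0.1513, 0.2596]
ee_rot: [3.081, -0.61, 0.003]
ft_force: [4.7, -1.6, -17.1]
finger_gap: 0.0273
```

Request:
jog_arm([
  [[0, 0, 1.5, 0], [0, 0, 2.5, 0], [0, 0, 2.5, 0]],
])

```text
time: 7.28
position: [0.6013, -0.1513, 0.2619]
ee_rot: [3.081, -0.61, 0.003]
ft_force: [4.6, -2.2, -17.7]
finger_gap: 0.0277
```

Request:
jog_arm([
  [[0, 0, 1, 0], [0, 0, 2, 0], [0, 0, 2, 0]],
])

```text
time: 7.53
position: [0.6013, -0.1513, 0.2636]
ee_rot: [3.081, -0.61, 0.003]
ft_force: [5.1, -2.1, -17.6]
finger_gap: 0.0271
```

Request:
jog_arm([
  [[0, 0, 1, 0], [0, 0, 2, 0], [0, 0, 2, 0]],
])

```text
time: 7.78
position: [0.6013, -0.1513, 0.2652]
ee_rot: [3.081, -0.61, 0.002]
ft_force: [4.4, -1.6, -18.1]
finger_gap: 0.0274
```

```bash
python3 - <<'E'
from h import *
im=vision.capture('wrist');cv2.imwrite('pics/w3.png',im[:,:,::-1])
im2=vision.capture('side')[100:280,220:460];cv2.imwrite('pics/s3.png',cv2.resize(im2,None,fx=3,fy=3)[:,:,::-1])
E
```

```text
(no output)
```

View pics/s3.png

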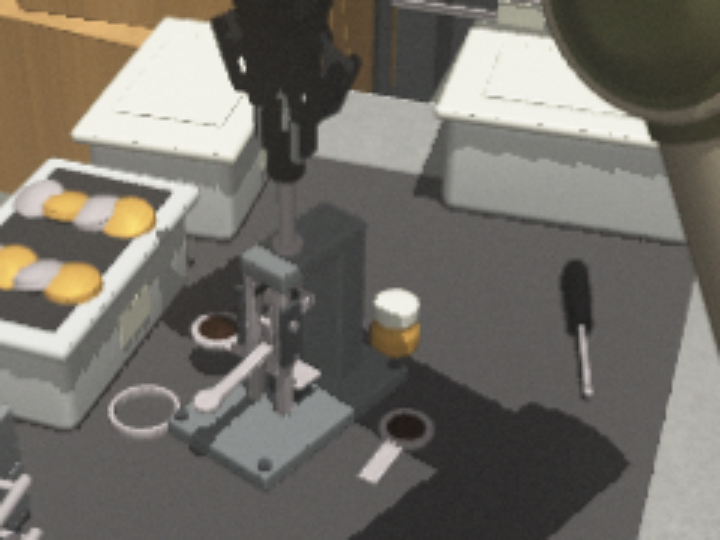

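View pics/w3.png

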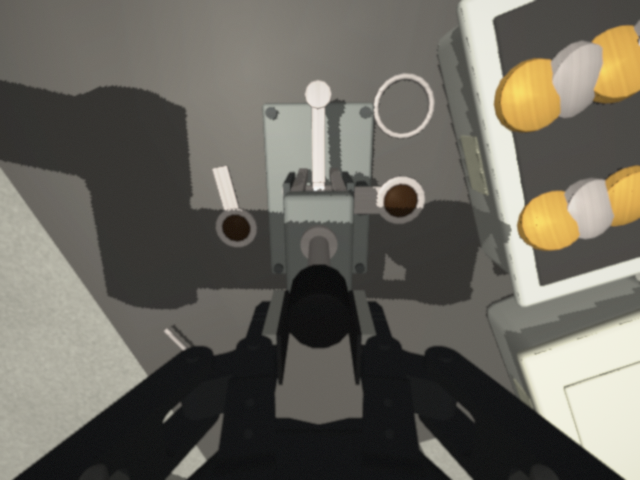

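The bare rod is now well exposed and the knob sits in the jaws as before, so the striker is following. The lever has also dipped (pad at (205,400) in the side crop), so the collar is now dragging on the catch. I'll keep going in small steps.

Request:
jog_arm([
  [[0, 0, 1.5, 0], [0, 0, 2.5, 0], [0, 0, 2.5, 0]],
])

```text
time: 8.13
position: [0.6013, -0.1513, 0.2673]
ee_rot: [3.081, -0.61, 0.001]
ft_force: [5.4, -1.6, -17.7]
finger_gap: 0.0272
```

Request:
jog_arm([
  [[0, 0, 1, 0], [0, 0, 2, 0], [0, 0, 2, 0]],
])

```text
time: 8.38
position: [0.6013, -0.1513, 0.269]
ee_rot: [3.082, -0.61, 0.001]
ft_force: [5.1, -2.7, -19.4]
finger_gap: 0.0275
```

Request:
jog_arm([
  [[0, 0, 1, 0], [0, 0, 1.5, 0], [0, 0, 1.5, 0]],
])

```text
time: 8.63
position: [0.6013, -0.1513, 0.2701]
ee_rot: [3.082, -0.61, 0.0]
ft_force: [4.9, -2.5, -19.4]
finger_gap: 0.0273
```

Request:
jog_arm([
  [[0, 0, 1, 0], [0, 0, 1.5, 0], [0, 0, 1.5, 0]],
])

```text
time: 8.88
position: [0.6013, -0.1513, 0.2711]
ee_rot: [-3.082, 0.61, 0.001]
ft_force: [4.8, -2.9, -19.3]
finger_gap: 0.0272
```

Request:
jog_arm([
  [[0, 0, 1, 0], [0, 0, 2, 0], [0, 0, 2, 0]],
])

```text
time: 9.13
position: [0.6013, -0.1513, 0.2723]
ee_rot: [-3.081, 0.61, 0.002]
ft_force: [6.1, -1.9, -21.4]
finger_gap: 0.0275
```

Request:
jog_arm([
  [[0, 0, 1, 0], [0, 0, 1.5, 0], [0, 0, 1.5, 0]],
])

```text
time: 9.38
position: [0.6013, -0.1513, 0.2726]
ee_rot: [-3.081, 0.61, 0.004]
ft_force: [6.2, -2.1, -22.9]
finger_gap: 0.0278
```

Request:
jog_arm([
  [[0, 0, 1.5, 0], [0, 0, 1.5, 0], [0, 0, 1.5, 0]],
])

```text
time: 9.63
position: [0.6013, -0.1513, 0.2727]
ee_rot: [-3.081, 0.61, 0.006]
ft_force: [6.8, -2.1, -24.7]
finger_gap: 0.0272
```

The force now rises with almost no travel, about 5 N over the spring line, so the striker is on the stop. I'll ease it down.

Request:
jog_arm([
  [[0, 0, -1, 0], [0, 0, -2, 0], [0, 0, -3, 0], [0, 0, -3, 0]],
])

```text
time: 9.97
position: [0.6013, -0.1513, 0.2689]
ee_rot: [-3.08, 0.61, 0.007]
ft_force: [4.9, -1.6, -19.1]
finger_gap: 0.0275
```

Request:
jog_arm([
  [[0, 0, -1, 0], [0, 0, -2, 0], [0, 0, -2, 0], [0, 0, -2, 0]],
])

```text
time: 10.3
position: [0.6013, -0.1513, 0.2676]
ee_rot: [-3.081, 0.61, 0.006]
ft_force: [2.8, -0.9, -12.0]
finger_gap: 0.0273
```

Request:
jog_arm([
  [[0, 0, -1, 0], [0, 0, -1.5, 0], [0, 0, -1.5, 0], [0, 0, -1.5, 0]],
])

```text
time: 10.63
position: [0.6014, -0.1513, 0.2673]
ee_rot: [-3.081, 0.61, 0.003]
ft_force: [0.7, -0.7, -0.8]
finger_gap: 0.0273
```

The striker sank 5 mm and the load on the arm fell to 0, so the catch is holding it. I'll open the fingers.

Request:
jog_arm([
  [[0, 0, 0, 0], [0, 0, 0, 0], [0, 0, 0, 0], [0, 0, 0, 0], [0, 0, 0, 0], [0, 0, 0, 0]],
], fingers=0.75)

```text
time: 11.13
position: [0.6014, -0.1514, 0.2674]
ee_rot: [-3.081, 0.61, 0.003]
ft_force: [-0.5, 0.2, -0.6]
finger_gap: 0.064
```

```bash
python3 - <<'E'
from h import *
from bench import ctrl
o=ctrl.get_obs();print(o['time'],o['position'],o['ft_force'],o['finger_gap'])
im=vision.capture('wrist');cv2.imwrite('pics/w4.png',im[:,:,::-1])
E
```

```text
11.1333 [ 0.60141734 -0.15135383  0.26737764] [-0.46929419  0.17172237 -0.58337504] 0.06398106200545065
```

View pics/w4.png

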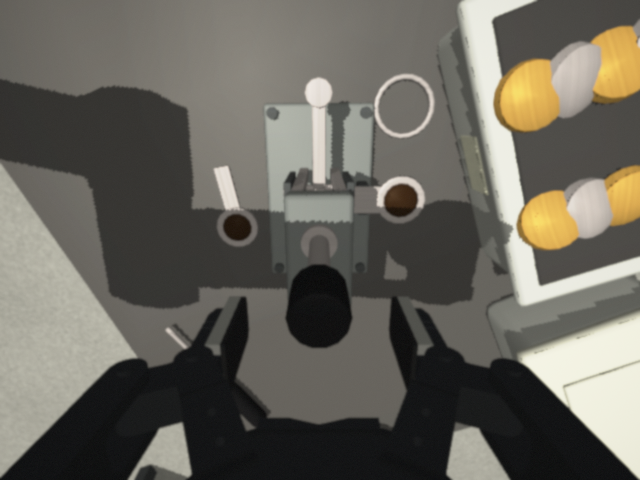

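The knob hangs free between the open jaws at (319,305), with the rod exposed. I'll rise, close the jaws and move over the pad.

Request:
jog_arm([
  [[0, 0, 15, 0], [0, 0, 40, 0], [0, 0, 70, 0], [0, 0, 85, 0], [0, 0, 85, 0], [10, 24, 85, 0], [22, 55, 85, 0], [33, 82, 85, 0], [39, 96, 85, 0], [39, 96, 85, 0], [39, 96, 85, 0]],
])

```text
time: 12.1
position: [0.6404, -0.0553, 0.3515]
ee_rot: [-3.082, 0.609, 0.005]
ft_force: [-0.2, -0.9, -0.1]
finger_gap: 0.0641
```

Request:
jog_arm([
  [[0, 0, -20, 0], [0, 0, -50, 0], [0, 0, -80, 0], [0, 0, -110, 0], [0, 0, -140, 0], [0, 0, -160, 0], [0, 0, -170, 0], [0, 0, -170, 0], [0, 0, -170, 0]],
], fingers=0)

```text
time: 12.85
position: [0.6406, -0.0562, 0.1824]
ee_rot: [-3.082, 0.61, 0.003]
ft_force: [0.5, -0.1, 0.1]
finger_gap: 0.0001
```

```bash
python3 - <<'E'
from h import *
from bench import ctrl, models
o=ctrl.get_obs();print(o['time'],o['position'],o['ft_force'],o['finger_gap'])
im=vision.capture('wrist');cv2.imwrite('pics/w5.png',im[:,:,::-1])
im2=vision.capture('side')[100:280,220:460];cv2.imwrite('pics/s5.png',cv2.resize(im2,None,fx=3,fy=3)[:,:,::-1])
print(models.boxes_of('wrist','pad_column')[:1],models.place_of('wrist','pad_column')[:1])
P=o['position']
print('tip',proj('wrist',P-[0,0,.017],o),[ (z,proj('wrist',[P[0],P[1],z],o)) for z in(.08,.09,.1)])
E
```

```text
12.85 [ 0.64056587 -0.0562099   0.18242792] [ 0.48565436 -0.07476685  0.06453588] 0.00011174904304640298
[{'bbox': [251.8, 208.1, 439.0, 421.5], 'score': 0.72}] []
tip [320.02553755 283.52036565] [(0.08, array([319.93674142, 232.72588917])), (0.09, array([319.94417469, 236.99736901])), (0.1, array([319.95219115, 241.59996479]))]
```

View pics/w5.png

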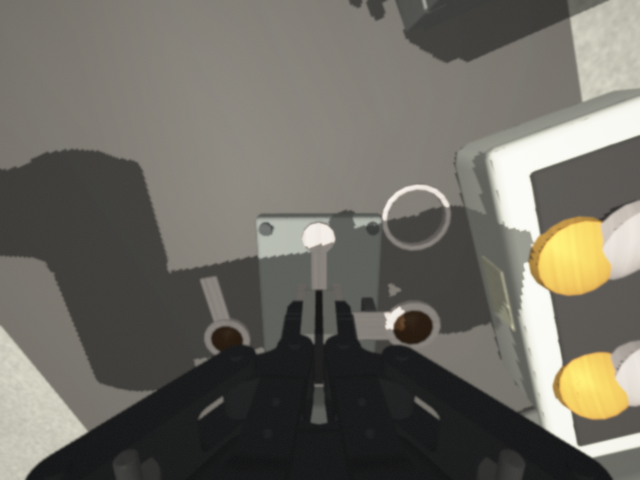

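View pics/s5.png

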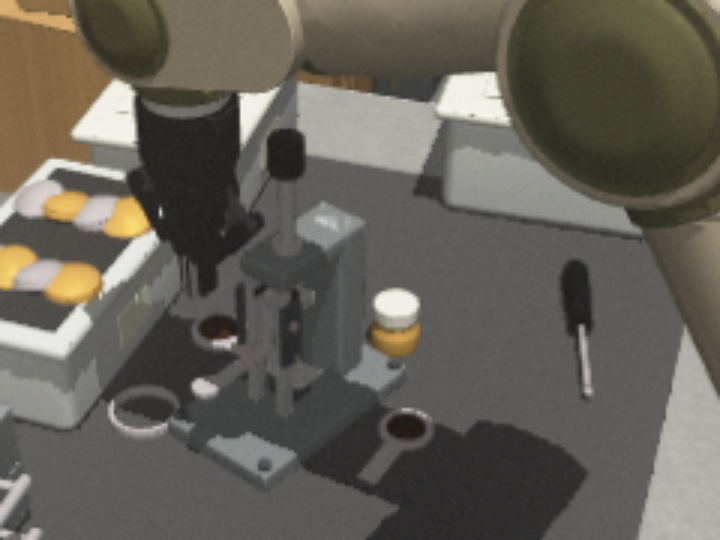

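The striker hangs high, and the pad centre at (318.5,236) lies on the TCP's vertical, which projects to (320,237). I'll descend to just above the highest possible pad height, then press slowly.

Request:
jog_arm([
  [[0, 0, -12, 0], [0, 0, -25, 0], [0, 0, -40, 0], [0, 0, -52, 0], [0, 0, -60, 0], [0, 0, -60, 0], [0, 0, -60, 0]],
])

```text
time: 13.63
position: [0.6411, -0.0557, 0.1234]
ee_rot: [-3.082, 0.609, 0.001]
ft_force: [0.2, 0.2, -0.7]
finger_gap: -0.0003
```

Request:
jog_arm([
  [[0, 0, -2, 0], [0, 0, -4, 0], [0, 0, -6, 0], [0, 0, -6, 0]],
])

```text
time: 13.97
position: [0.641, -0.0557, 0.1172]
ee_rot: [-3.082, 0.609, 0.001]
ft_force: [0.1, 0.6, -0.4]
finger_gap: -0.0
```

Request:
jog_arm([
  [[0, 0, -2, 0], [0, 0, -4, 0], [0, 0, -5, 0], [0, 0, -5, 0]],
])

```text
time: 14.3
position: [0.6409, -0.0556, 0.1118]
ee_rot: [-3.082, 0.609, 0.002]
ft_force: [0.1, 0.0, -0.6]
finger_gap: -0.0002
```

Request:
jog_arm([
  [[0, 0, -1.5, 0], [0, 0, -3, 0], [0, 0, -4, 0], [0, 0, -4, 0]],
])

```text
time: 14.63
position: [0.6407, -0.0556, 0.1075]
ee_rot: [-3.082, 0.609, 0.002]
ft_force: [0.6, 0.4, 0.8]
finger_gap: -0.0001
```

Request:
jog_arm([
  [[0, 0, -1.5, 0], [0, 0, -3, 0], [0, 0, -4, 0], [0, 0, -4, 0]],
])

```text
time: 14.97
position: [0.6406, -0.0555, 0.1032]
ee_rot: [-3.082, 0.609, 0.003]
ft_force: [0.3, -0.2, 0.8]
finger_gap: 0.0002
```

Request:
jog_arm([
  [[0, 0, -1.5, 0], [0, 0, -3, 0], [0, 0, -3, 0]],
])

```text
time: 15.22
position: [0.6405, -0.0555, 0.0998]
ee_rot: [-3.082, 0.609, 0.004]
ft_force: [-0.3, 0.0, 0.4]
finger_gap: 0.0002
```

```bash
python3 - <<'E'
from h import *
from bench import ctrl
im=vision.capture('wrist');cv2.imwrite('pics/w6.png',im[:,:,::-1])
im2=vision.capture('side')[100:280,220:460];cv2.imwrite('pics/s6.png',cv2.resize(im2,None,fx=3,fy=3)[:,:,::-1])
E
```

```text
(no output)
```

View pics/w6.png

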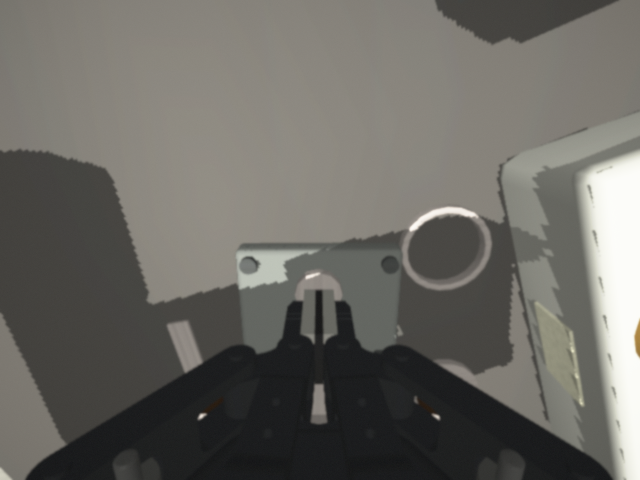

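View pics/s6.png

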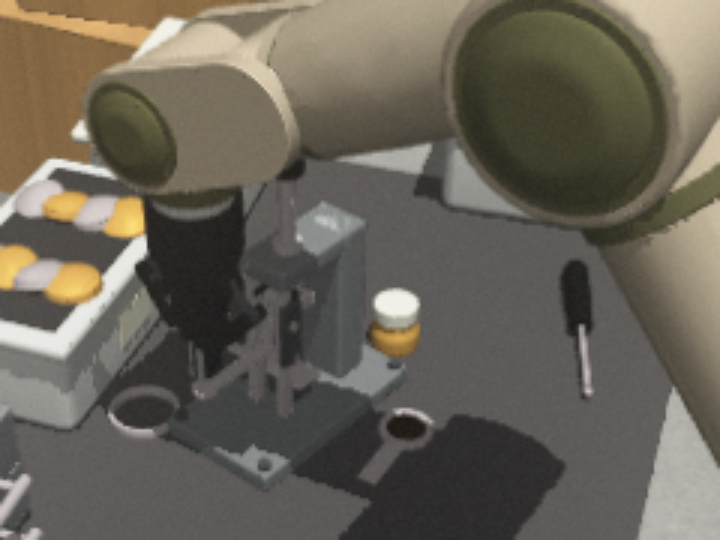

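The wrist view shows the shut tips just over the pad at (318,290). The side view shows the striker still up, and the lower half of the knob still visible under the forearm. I'll continue in 2 mm steps.

Request:
jog_arm([
  [[0, 0, -1, 0], [0, 0, -2, 0], [0, 0, -2.5, 0], [0, 0, -2.5, 0]],
])

```text
time: 15.65
position: [0.6405, -0.0555, 0.0975]
ee_rot: [-3.082, 0.609, 0.004]
ft_force: [-0.6, 0.4, 0.5]
finger_gap: 0.0002
```

Request:
jog_arm([
  [[0, 0, -1, 0], [0, 0, -2, 0], [0, 0, -2.5, 0], [0, 0, -2.5, 0]],
])

```text
time: 15.98
position: [0.6405, -0.0555, 0.0948]
ee_rot: [-3.082, 0.609, 0.004]
ft_force: [-0.4, 0.7, -0.0]
finger_gap: 0.0004
```

Request:
jog_arm([
  [[0, 0, -1, 0], [0, 0, -2, 0], [0, 0, -2.5, 0], [0, 0, -2.5, 0]],
])

```text
time: 16.32
position: [0.6404, -0.0555, 0.0921]
ee_rot: [-3.082, 0.609, 0.005]
ft_force: [0.8, -0.2, 0.4]
finger_gap: -0.0002
```

```bash
python3 - <<'E'
from h import *
from bench import ctrl
im=vision.capture('wrist');cv2.imwrite('pics/w7.png',cv2.resize(im[200:400,200:460],None,fx=3,fy=3)[:,:,::-1])
im2=vision.capture('side')[180:260,250:350];cv2.imwrite('pics/s7.png',cv2.resize(im2,None,fx=7,fy=7,interpolation=3)[:,:,::-1])
E
```

```text
(no output)
```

View pics/w7.png

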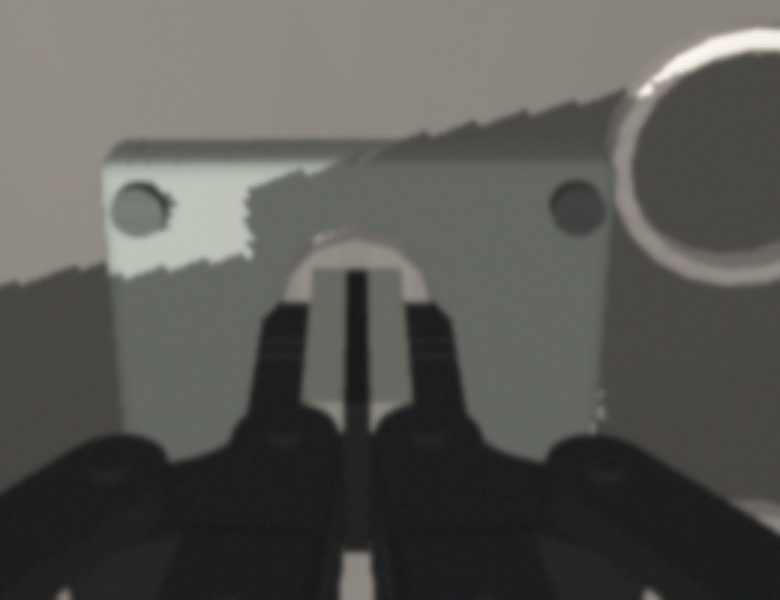

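View pics/s7.png

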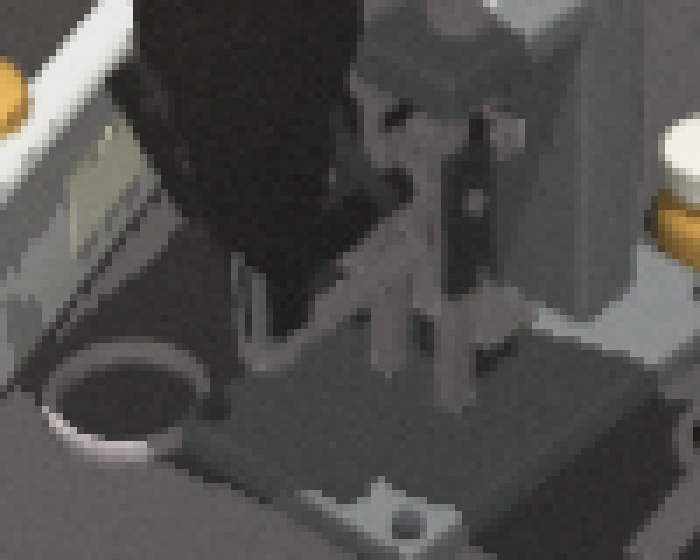

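The tips appear at or just above the pad in both views, and no force has registered yet. I'll keep going in small steps.

Request:
jog_arm([
  [[0, 0, -1, 0], [0, 0, -2, 0], [0, 0, -2.5, 0], [0, 0, -2.5, 0]],
])

```text
time: 16.75
position: [0.6405, -0.0555, 0.09]
ee_rot: [-3.082, 0.609, 0.004]
ft_force: [-1.4, 0.8, 1.8]
finger_gap: 0.0004
```

Request:
jog_arm([
  [[0, 0, -1, 0], [0, 0, -2, 0], [0, 0, -2.5, 0], [0, 0, -2.5, 0]],
])

```text
time: 17.08
position: [0.6407, -0.0555, 0.0881]
ee_rot: [-3.082, 0.609, 0.003]
ft_force: [-1.3, 0.0, 4.9]
finger_gap: 0.0003
```

Contact, with 4.9 N on the pad. I'll continue gently.

Request:
jog_arm([
  [[0, 0, -1, 0], [0, 0, -2, 0], [0, 0, -3, 0], [0, 0, -3, 0]],
])

```text
time: 17.42
position: [0.6408, -0.0554, 0.0856]
ee_rot: [-3.082, 0.609, 0.002]
ft_force: [-2.0, 1.2, 4.9]
finger_gap: -0.0002
```

Request:
jog_arm([
  [[0, 0, -1, 0], [0, 0, -2, 0], [0, 0, -3, 0], [0, 0, -3, 0]],
])

```text
time: 17.75
position: [0.6407, -0.0553, 0.0825]
ee_rot: [-3.082, 0.609, 0.002]
ft_force: [-0.5, 1.0, -0.6]
finger_gap: 0.0003
```

```bash
python3 - <<'E'
from h import *
from bench import ctrl
print(ctrl.get_obs()['ft_force'])
im2=vision.capture('side')[100:280,220:460];cv2.imwrite('pics/s8.png',cv2.resize(im2,None,fx=3,fy=3)[:,:,::-1])
E
```

```text
[-0.5454907   0.95528868 -0.62997946]
```

View pics/s8.png

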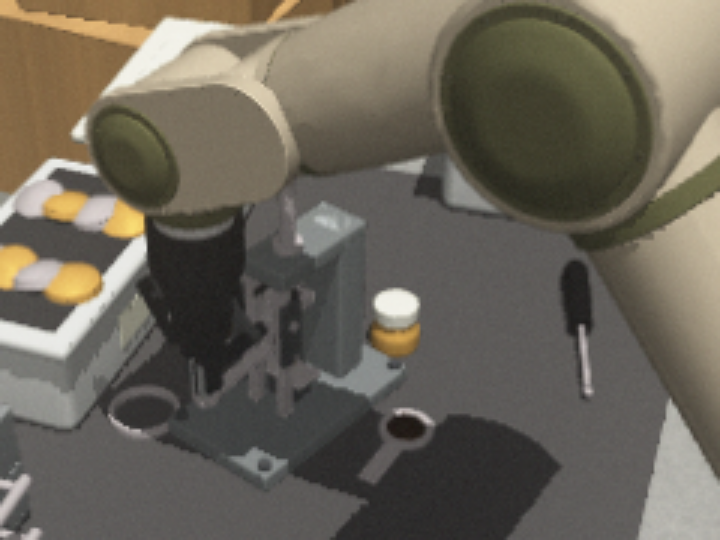

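```bash
python3 - <<'E'
from h import *
from bench import ctrl
im=vision.capture('top')[140:260,320:480];cv2.imwrite('pics/t9.png',cv2.resize(im,None,fx=4,fy=4)[:,:,::-1])
im2=vision.capture('side')[160:260,250:370];cv2.imwrite('pics/s9.png',cv2.resize(im2,None,fx=6,fy=6,interpolation=3)[:,:,::-1])
im=vision.capture('wrist');cv2.imwrite('pics/w9.png',im[:,:,::-1])
o=ctrl.get_obs();print(o['time'],o['ft_force'],o['position'])
E
```

```text
17.95 [-0.3505141  -0.21695957 -1.06823586] [ 0.64070713 -0.05540865  0.08232247]
```

View pics/s9.png

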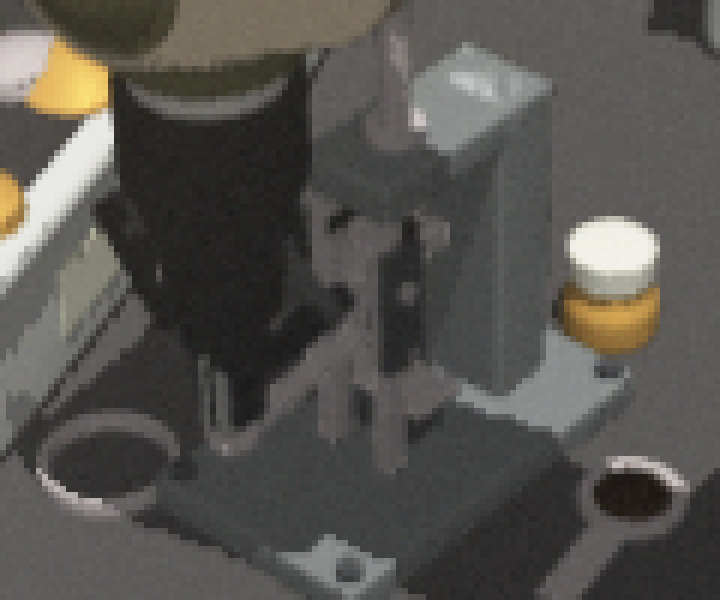

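View pics/w9.png

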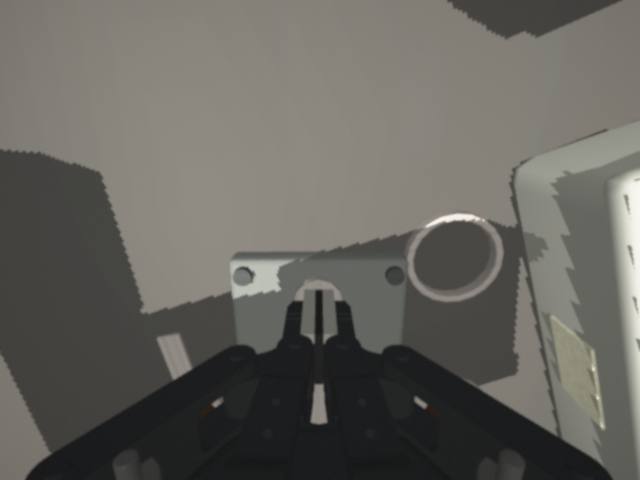

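View pics/t9.png

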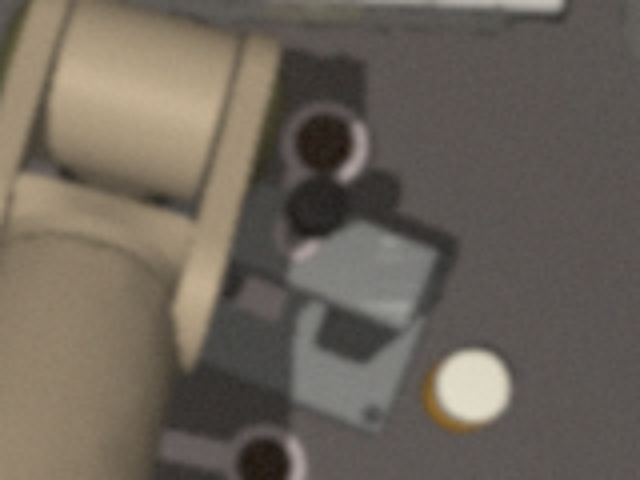

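The side and top views show the striker still up, with the knob clear of the wrist. The pad is under the tips but the force has dropped, so I'll press a little further.

Request:
jog_arm([
  [[0, 0, -0.5, 0], [0, 0, -1.5, 0], [0, 0, -2, 0], [0, 0, -2, 0]],
])

```text
time: 18.28
position: [0.6406, -0.0554, 0.0801]
ee_rot: [-3.082, 0.609, 0.003]
ft_force: [0.5, 0.3, -0.3]
finger_gap: 0.0
```

Request:
jog_arm([
  [[0, 0, -0.5, 0], [0, 0, -1.5, 0], [0, 0, -2, 0], [0, 0, -2, 0]],
])

```text
time: 18.62
position: [0.6406, -0.0554, 0.078]
ee_rot: [-3.082, 0.609, 0.003]
ft_force: [-0.4, -0.4, 1.6]
finger_gap: -0.0001
```

```bash
python3 - <<'E'
from h import *
from bench import ctrl
im=vision.capture('top')[140:260,320:480];cv2.imwrite('pics/t10.png',cv2.resize(im,None,fx=4,fy=4)[:,:,::-1])
im2=vision.capture('side')[160:260,250:370];cv2.imwrite('pics/s10.png',cv2.resize(im2,None,fx=6,fy=6,interpolation=3)[:,:,::-1])
o=ctrl.get_obs();print(o['time'],o['ft_force'],o['position'])
E
```

```text
18.7167 [-0.63952933  0.05788891  0.76994324] [ 0.64061359 -0.05539501  0.07812669]
```

View pics/s10.png

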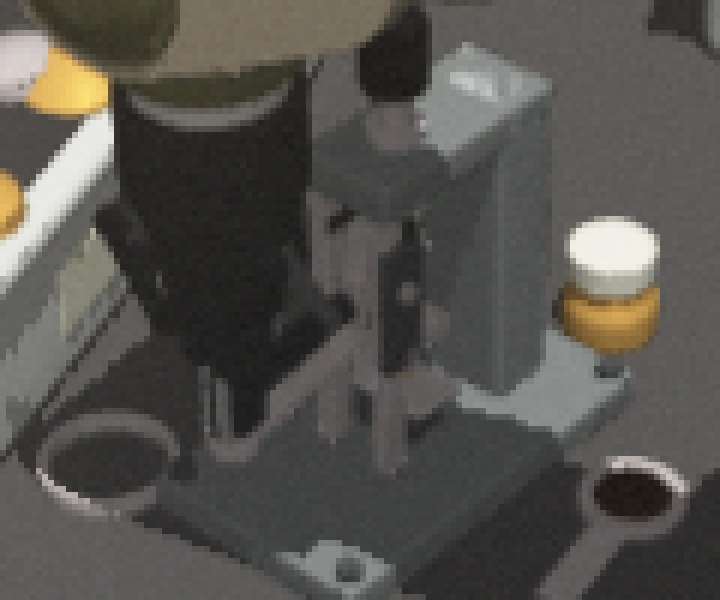

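View pics/t10.png

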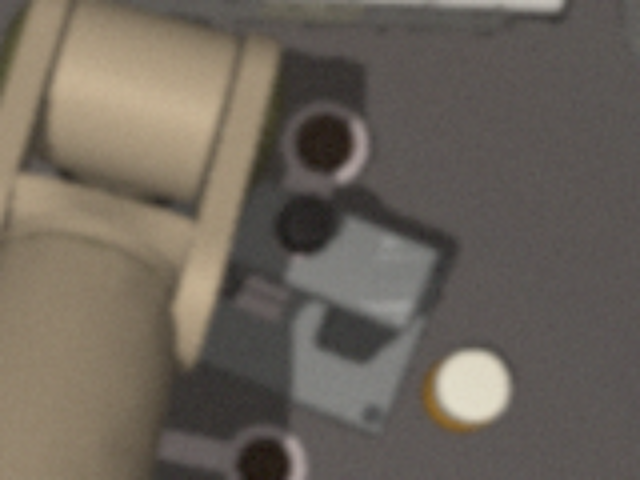

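It fired, and the knob is now down close to the arm. I'll retreat straight up, then away to the side.

Request:
jog_arm([
  [[0, 0, 4, 0], [0, 0, 12, 0], [0, 0, 25, 0], [0, 0, 50, 0], [0, 0, 85, 0], [0, 0, 120, 0], [0, 0, 155, 0], [0, 0, 190, 0], [0, 0, 225, 0], [0, 0, 260, 0], [0, 0, 270, 0]],
])

```text
time: 19.63
position: [0.6408, -0.0554, 0.3552]
ee_rot: [3.082, -0.609, 0.012]
ft_force: [-0.0, -1.3, 1.3]
finger_gap: -0.0002
```

Request:
jog_arm([
  [[-10, 25, 0, 0], [-25, 55, 0, 0], [-45, 85, 0, 0], [-65, 115, 0, 0], [-85, 140, 0, 0], [-100, 150, 0, 0], [-100, 150, 0, 0], [-100, 150, 0, 0], [-100, 150, 0, 0]],
])

```text
time: 20.38
position: [0.5412, 0.094, 0.3554]
ee_rot: [3.081, -0.609, 0.012]
ft_force: [0.1, 0.2, 0.1]
finger_gap: -0.0
```

```bash
python3 - <<'E'
from h import *
from bench import ctrl, models
im=vision.capture('top')[140:280,320:520];cv2.imwrite('pics/t11.png',cv2.resize(im,None,fx=4,fy=4)[:,:,::-1])
for q in ["knob_mid","pad_column","rivet_jar","bangle","buckle","stock_box","screwdriver","tape"]:print(q,[(r['score'],r['position']) for r in models.place_of('top',q)[:1]])
im2=vision.capture('side')[140:260,250:410];cv2.imwrite('pics/s11.png',cv2.resize(im2,None,fx=5,fy=5,interpolation=3)[:,:,::-1])
print(models.boxes_of('side','knob_mid')[:1])
o=ctrl.get_obs();print(o['time'],o['ft_force'],o['position'],o['joint_velocities'].round(3))
for z in(.219,.224): print(proj('top',[.602,-.152,z]),proj('side',[.602,-.152,z]))
E
```

```text
knob_mid [(0.73, [394.3, 195.3])]
pad_column [(0.89, [345.4, 190.1])]
rivet_jar [(0.88, [430.9, 236.5])]
bangle [(0.75, [363.0, 162.9])]
buckle [(0.92, [383.5, 254.8])]
stock_box [(0.63, [178.9, 237.5])]
screwdriver [(0.56, [464.7, 306.8])]
tape [(0.62, [176.6, 313.9])]
[{'bbox': [307.5, 161.1, 324.1, 216.1], 'score': 0.62}]
20.9333 [ 1.08241857  0.42005561 -0.76177127] [0.54083706 0.09454457 0.35512118] [ 0.001  0.     0.001 -0.001 -0.    -0.001]
[395.66378799 196.54413198] [314.48831053 167.6235672 ]
[395.95262118 196.12056269] [314.45917262 165.89288806]
```

View pics/s11.png

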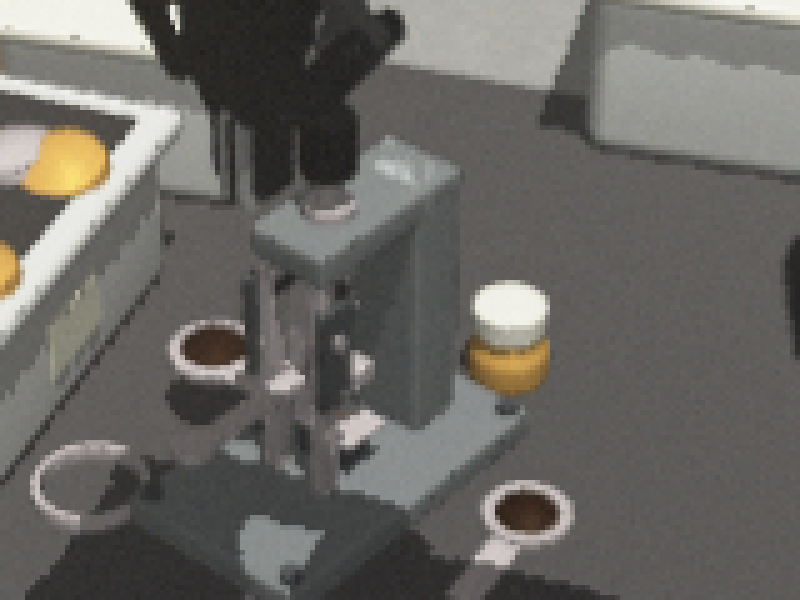

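View pics/t11.png

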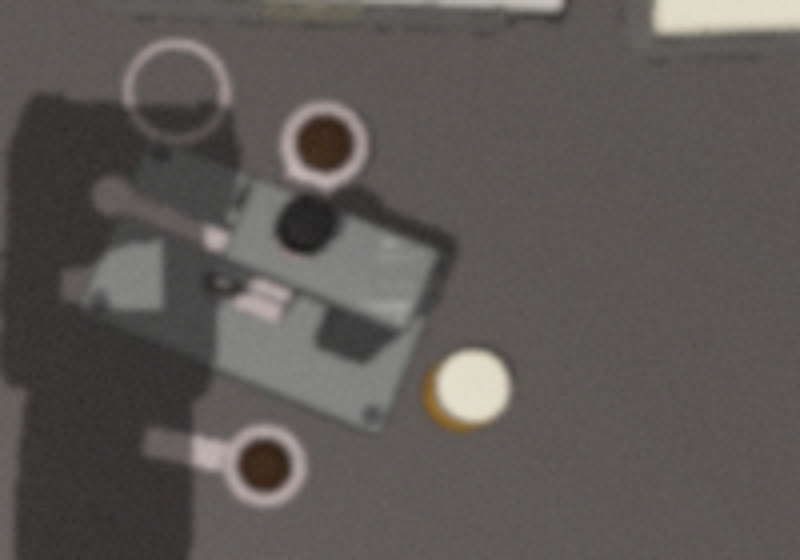

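The knob is down with a shorter rod below it, and the bystanders are where they were. I'll compare the knob's underside with the first side picture to check it dropped about 5 mm.

```bash
python3 - <<'E'
from h import *
a=cv2.imread('pics/side0.png')[150:200,295:340];im=vision.capture('side');b=im[150:200,295:340,::-1]
g=lambda x:cv2.cvtColor(np.ascontiguousarray(x),cv2.COLOR_BGR2GRAY)
print('rows 165-190 first',g(a)[15:42,18:21].mean(1).round());print('now',g(b)[15:42,18:21].mean(1).round())
c=[cv2.resize(x,None,fx=8,fy=8,interpolation=0) for x in (a,b)]
cv2.imwrite('pics/cmp.png',cv2.hconcat(c))
print([proj('side',[.602,-.152,z])[1] for z in (.207,.202)])
E
```

```text
rows 165-190 first [ 48.  44.  44.  43.  43.  43.  44.  41.  42.  44.  72.  93.  99.  97.
  95.  96. 109. 170. 158. 130. 139. 142. 142. 143. 141. 144. 132.]
now [ 41.  39.  35.  35.  34.  35.  33.  37.  36.  36.  36.  42.  80.  93.
  93.  93.  95. 167. 157. 127. 138. 142. 143. 143. 143. 144. 130.]
[np.float64(171.73817775181487), np.float64(173.43650029684778)]
```

View pics/cmp.png

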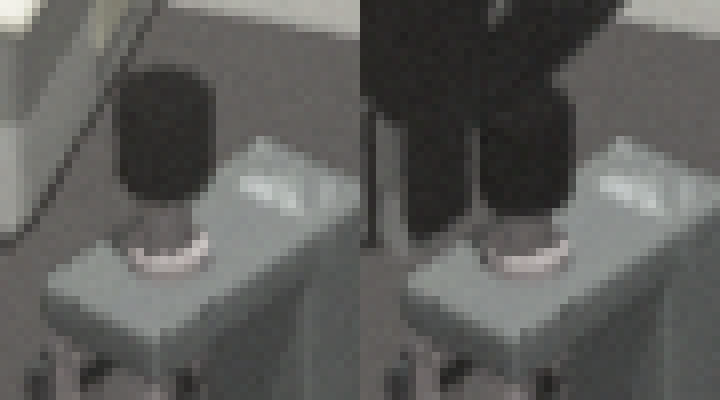

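The knob's underside is about 1.8 px lower than at the start. A 5 mm drop predicts 1.7 px, so the rivet is home, and the arm is clear of everything.

```bash
python3 -c "
from bench import order
print(order.hand_in())"
```

```text
the job is handed in; nothing more can be done
None
```

The rivet is set home with one blow, as far as the cameras can show, and the job is handed in. No verdict was reported.

- **Draw:** I gripped the knob and drew it up until it met the stop, about 49 mm up. The arm read 24.7 N in total, of which I put about 5 N on the stop. Easing down about 5 mm brought the load to about 0 N, so the catch was holding. I then let go, and the picture showed the striker hanging free.
- **Firing:** I pressed the pad down with the shut fingertips, never reading more than 4.9 N.
- **Final checks:**
  - The knob's underside is about 1.8 px lower than at the start in the side view; a 5 mm drop predicts 1.7 px.
  - The loose items show no visible shift in the pictures (network readings within about 3 px).
  - The arm is parked clear, reading about 1 N or less, and the clock was at about 21 s.
- **What disagreed:**
  - The pad met the fingertips at about 73 mm, below the stated 80–100 mm.
  - The press force dropped to about zero some 4–5 mm before the striker was seen down. Pictures at that point still showed it caught, so I pressed on gently until it fired.

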